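Open the dial-locked laundry supply cabinet

ROBOT

A 7-joint arm with a two-finger parallel gripper is mounted at the origin on the work surface. World frame = base frame: x ahead of the robot, y to its left, z up, the work surface at z = 0. Lengths are in m, angles in degrees, forces in N, time in s.
With the tool pointing down it reaches from about 0.425 to 0.875 m from the base axis. Payload 4.7 kg.
Tool frame: the origin (TCP) lies midway between the tips of the shut fingers; the grasp point (between the pads) lies 19 mm behind it; z points along the fingers, y is the line along which they close (so a half turn about z gives the same grasp; the last joint's range is limited). The gripper opens to 87 mm and grips with 3 to 60 N. Pads are 19 mm wide; open, the fingers measure 117 mm over their backs; the gripper's body (75 mm by 190 mm) begins 51 mm behind the grasp point.
Start: joints at [66.125, 18.392, -4.016, 83.108, 1.295, 78.541, -3.26], TCP at [0.271, -0.591, 0.223] pointing down, gripper open.
Joint ranges: [-163.93, 163.93], [-17.29, 119.83], [-79.2, 71.16], [3.27, 140.29], [-89.18, 269.18], [5.43, 117.66], [-154.24, 154.24]. Speed limits (degrees/s): [147.25, 147.25, 180, 180, 180, 180, 180].

INTERFACE

Orientations are given as [roll, pitch, yaw] about the fixed x, y, z axes, in that order (R = Rz(yaw) Ry(pitch) Rx(roll)).
In Python, from cell import env, viewer, boxes_of, masks_of gives the robot as it stands. The module is installed in compiled form; this text tells all that it offers.
- The arm moves only by the tool apply_moves, never from a script. Its argument "moves" is a list of rows, each a list of 7 numbers: the shift along the tool's x, y, z scaled (see below), then the turn, a rotation vector about the tool's x, y, z scaled (see below), then the opening, from 0 (shut) to 1 (fully open). A call has 1 to 20 rows; each row is the pose to reach, as a shift and turn from the pose commanded when the call began, along the tool's axes at that moment; what a row does not reach only later rows make up. The controller multiplies each number of a shift by 0.2 m and each number of a turn by 1.5 rad. A row lasts 1/10 s, in which the tool goes at most 50 mm and 8.59 degrees, less where a joint would pass 70% of its speed; a pose out of reach is approached as far as the arm can. A call with a number of a shift or a turn outside -1 to 1 is refused whole. A call with a gripper value outside its range is refused whole. The fingers move at their own pace and stop on an object; "grip_force" is the grip in N (left out, the last holds). Time passes only in rows, so rows that repeat a pose let the fingers close. It gives the time, the measured TCP pose, the force, the opening and the grip force at its end, in the units of the state.
- env.get_obs(): the state, without advancing time (a new reading comes with each control period).
- viewer.read_camera(name): name is "scene" or "top" or "wrist"; returns the picture (384x512x3 uint8, red, green, blue); there is no depth.
- viewer.get_calibration(name): a dict with "fov_y" (degrees; the focal length in pixels is half the picture's height over the tangent of half this angle, whatever the lens; pixels are square), "cx", "cy" (the principal point, pixels), "position" and "orientation" of the camera in the world. Camera axes: x right, y up, looking along -z (the intrinsics and any distortion apply to the point x, -y, -z); pixel columns grow to the right and rows downward; lengths in m; the calibration is good to about 2 mm. A picture is of the moment at which its call begins: read the wrist's pose just before it. get_calibration takes no time and is no camera call; for the wrist camera it gives the pose at the moment of the call.
- env.sign_off(): hands the job in; it is judged then, once.
Trained networks look in the newest picture that a camera, given by its name, has taken for a name from the list of things; names that differ only in an ending like _2 or _b are one class to them, and where a whole thing is asked for, a point or a joint stands for the part that bears it (a point fixed in the world has none). Each returns a list of dicts, best first, with "conf" (0 to 1); they miss things now and then, are a little off and sometimes report something else, mostly with a low value. They report only what shows in the picture. A call takes as long as a camera call.
- boxes_of(camera, target): "location" ([column, row] in pixels, amid what is visible of it).
- masks_of(camera, target): "pixels" (384x512 bool, what is visible of it) and "location" ([column, row] in pixels, amid what is visible of it).
The state is a dict: "time_s": time; "qpos": joint angles; "joint_velocities": joint speeds; "effort": joint torques, N m; "tool_pos": TCP position; "tool_rot": TCP orientation; "force": force on the tool from outside, world axes, zero at the start; "wrist_torque": the same for the moment, N m; "grip_width": finger opening in m; "grasp_force": force on a finger pad.
Only numpy, scipy, OpenCV 4.12 (cv2) and the standard library are available. Lean on these libraries where they do the work, as an engineer would, in place of code of your own. Each camera call takes 0.05 s, during which the arm holds its last target. There are 200 camera calls.

TASK

Unlock the grey supply cabinet by setting the left dial on its top to 4 and the right dial to 2 while both doors stay shut. Then swing the wide left door open by its handle, and after it the narrow right door that it overlapped, each well past 50 degrees, leaving the dials on the code and both doors standing open. Do not tip over any of the bottles, cups or other containers standing about.

Things in the scene. Friction and masses are not known exactly. Their poses are not given: they have to be found in the camera images.
- supply_cabinet: Grey steel cabinet fixed on the table, 360 wide, 200 deep, 200 mm high. Origin: underside, middle of the front edge; +x front (door side, facing the robot) to back, +y left as seen from the robot. Leaves 15 mm thick. Two dials (black grip bar on a white disc) on the top's front edge, over the left leaf; behind each an arc of black dot groups, 1 to 5 dots from left to right.
- dial_left (a joint): Angle of the left (+y) dial, rad: 0 when its white pointer line points straight to the cabinet's back (+x), growing clockwise seen from above. Number k (k dots) lies at (k - 3) x 0.5 rad, so 4 at +0.5. Stops at -1.15 and +1.15. Stays where left (friction 0.06 N m). Frees the door within about 0.2 rad of its number 4.
- dial_right (a joint): Angle of the right dial, beside the left one; same marks, zero, sense and friction: number k at (k - 3) x 0.5 rad, so 2 at -0.5. Frees the door within about 0.2 rad of its number 2.
- dial_left_top (a point): Centre of the top of the left dial's grip bar, on its vertical axis, 64 mm above the cabinet's top. Black bar 54 mm long (25 mm ahead of the axis, 29 mm behind; white pointer line on the ahead half), 14 mm thick, 36 mm high, on a white disc of 72 mm diameter whose face is 36 mm below this point. The bar lies along the pointer direction; grip across its 14 mm.
- dial_right_top (a point): The same point on the right dial, whose size and shape are the same; the two dials' axes are 98 mm apart.
- latched_leaf (a joint): Opening angle of the wide (210 mm) left leaf, rad: 0 shut, up to 1.65, swinging towards the robot about its upright hinge at the cabinet's left side. Two studs on its top edge are held by the dials until both are on the code. A strip on its free edge overlaps the right leaf's front by 15 mm. Stays where left (friction 0.12 N m).
- latched_leaf_handle (a point): Centre of the top end of the left leaf's handle: upright round steel bar, 12 mm diameter, 115 mm long, its axis 45 mm out from the leaf's front, its upper 40 mm above the cabinet's top; arms 20 mm and more below the cabinet's top join it to the leaf. Can be pinched from above. Moves with the leaf.
- latched_leaf_hinge (a point): Point on the left leaf's hinge axis (vertical), at the height of the handles' tops. The handle's axis is 192 mm from it.
- lapped_leaf (a joint): Opening angle of the narrow (150 mm) right leaf, rad: 0 shut, grows to 1.65 as it swings towards the robot about its upright hinge at the cabinet's right side. The left leaf's strip lies over its edge: it is locked with it, and pulled first it would only push the left leaf along. Stays where it is left (friction 0.12 N m).
- lapped_leaf_handle (a point): Centre of the top end of the right leaf's handle, an upright bar like the other's; with both leaves shut the handles are 80 mm apart. Moves with the leaf.
- lapped_leaf_hinge (a point): Point on the right leaf's vertical hinge axis, at the height of the handles' tops. The handle's axis is 108 mm from it.
- tub: White lidded tub, 72 mm diameter, 90 mm high, standing loose on the cabinet's top; origin at the centre of its underside. Bystander.
- scoop_cup: Clear measuring cup, 72 mm diameter, 70 mm high, standing loose on the cabinet's top; origin at the centre of its underside. Bystander.
- jug: White detergent jug with handle and red cap and band, 110 mm diameter, 215 mm high, loose on the table to the left; origin at the centre of its underside. Bystander.
- softener: Blue bottle, 70 mm diameter, 220 mm high, loose on the table to the right; origin at the centre of its underside. Bystander.
- bleach: White bottle with green cap, 80 mm diameter, 200 mm high, loose on the table to the right; origin at the centre of its underside. Bystander.
- mug: Blue mug, 80 mm diameter, 95 mm high, loose on the table to the right; origin at the centre of its underside. Bystander.

How it is judged (in metres and radians):
On the way, in this order (a step that is already met when the one before it is completed fails the run):
1. both dials are on the code (left 4, right 2, within 0.25 rad) while both leaves are shut (value of joint dial_left between 0.25 and 0.75 rad and value of joint dial_right between -0.75 and -0.25 rad and value of joint each of latched_leaf, lapped_leaf below 0.08 rad), for 0.2 s.
2. the left leaf is open past 50 degrees while the right leaf is still shut (value of joint latched_leaf above 0.87 rad and value of joint lapped_leaf below 0.15 rad), for 0.1 s.
3. the right leaf is open past 50 degrees (value of joint lapped_leaf above 0.87 rad), for 0.1 s.
At the end, for the whole second after the job is handed in: Both leaves stand open by more than 0.87 rad (50 degrees) and are at rest (under 0.05 rad/s), and the dials are still within 0.25 rad of the code (left 4: +0.5 rad, right 2: -0.5 rad) (value of joint each of latched_leaf, lapped_leaf above 0.87 rad and value of joint dial_left between 0.25 and 0.75 rad and value of joint dial_right between -0.75 and -0.25 rad and velocity of joint latched_leaf between -0.05 and 0.05 rad/s and velocity of joint lapped_leaf between -0.05 and 0.05 rad/s); the robot touches nothing.
It fails at once if a bystander container is tipped over (more than 0.6 rad) (angle between any of tub, scoop_cup, jug, softener, bleach, mug's own z axis and vertical above 0.6 rad).
It also fails if it takes over 72 s, if anything falls off the work surface, if the arm or the gripper's body presses on something with over 40 N, if the wrist force passes 120 N, or if a joint passes its speed limit or range.

## Working session

There is one attempt and no reset: what is moved stays moved. The work goes in short steps, Python scripts to look and compute and a tool call to move; the robot and the scene stay as the last step left them, time stands still between calls to the robot, and variables do not carry over. Pictures are saved under pics/ and viewed, at most 10 in all, crops included, and the job is handed in when it is done.

Besides the shell and the picture viewer there is one more tool, called as a command line: name --pt "numbers of a row" for each row, then --argument value for the rest. apply_moves: Moves the arm, as the interface text tells. Shifts and turns lie within -1 to 1; 1 stands for 0.2 m of shift or 1.5 rad of turn. Its arguments: {"type":"object","properties":{"moves":{"type":"array","items":{"type":"array","items":{"type":"number","minimum":-1,"maximum":1}}},"grip_force":{"type":"number"}},"required":["moves"]}

```bash
mkdir -p pics; python3 - <<'E'
from cell import env, viewer, boxes_of, masks_of
import cv2, numpy as np
o=env.get_obs();print({k:np.round(v,3).tolist() for k,v in o.items()})
ims=[]
for c in ["scene","top"]:
    im=viewer.read_camera(c);ims.append(im)
    print(c,viewer.get_calibration(c))
    for n in ["dial_left_top","dial_right_top","dial_left","latched_leaf_handle","lapped_leaf_handle","latched_leaf_hinge","supply_cabinet","tub","scoop_cup","jug","softener","bleach","mug"]:
        print(n,[(np.round(b["location"]).tolist(),round(b["conf"],2)) for b in boxes_of(c,n)][:3])
    cv2.imwrite(f"pics/{c}0.png",cv2.resize(im[:,:,::-1],(800,600),interpolation=cv2.INTER_CUBIC))
E
```

```text
{'time_s': 0.0, 'qpos': [66.125, 18.439, -4.015, 83.176, 1.297, 78.541, -3.259], 'joint_velocities': [-0.068, 0.103, 0.0, 0.055, -0.007, 0.062, -0.009], 'effort': [-0.001, -49.129, -0.404, -31.253, -0.064, 0.044, 0.0], 'tool_pos': [0.271, -0.59, 0.221], 'tool_rot': [-179.889, 0.008, 24.686], 'force': [-0.4, -0.432, -0.051], 'wrist_torque': [-0.021, 0.048, -0.013], 'grasp_force': 0.0, 'grip_width': 0.087}
scene {'fov_y': 47.92015194533647, 'cx': 250.74310185364843, 'cy': 194.2453619888587, 'position': array([ 1.49741271, -0.5381729 ,  0.9278074 ]), 'orientation': array([53.61293618,  0.21850488, 61.56162741])}
dial_left_top [([329.0, 166.0], 0.72), ([244.0, 199.0], 0.44)]
dial_right_top [([300.0, 177.0], 0.95)]
dial_left [([329.0, 170.0], 0.61)]
latched_leaf_handle [([276.0, 177.0], 0.53)]
lapped_leaf_handle [([252.0, 192.0], 0.8)]
latched_leaf_hinge [([305.0, 234.0], 0.94)]
supply_cabinet [([300.0, 232.0], 0.89)]
tub [([282.0, 214.0], 0.92), ([300.0, 176.0], 0.55), ([329.0, 168.0], 0.23)]
scoop_cup [([313.0, 200.0], 0.7)]
jug [([380.0, 181.0], 0.9)]
softener [([115.0, 242.0], 0.66), 
[... 242 characters left out ...]
: array([ 1.17421841e+01,  4.76970095e-02, -8.55636029e+01])}
dial_left_top [([192.0, 167.0], 0.74)]
dial_right_top [([219.0, 170.0], 0.84)]
dial_left [([192.0, 168.0], 0.9), ([230.0, 162.0], 0.7), ([240.0, 132.0], 0.6)]
latched_leaf_handle [([213.0, 186.0], 0.85), ([238.0, 131.0], 0.57)]
lapped_leaf_handle [([261.0, 187.0], 0.7)]
latched_leaf_hinge [([190.0, 168.0], 0.68), ([230.0, 162.0], 0.61)]
supply_cabinet [([227.0, 164.0], 0.83), ([364.0, 220.0], 0.32)]
tub [([265.0, 138.0], 0.78)]
scoop_cup [([240.0, 129.0], 0.59)]
jug [([133.0, 177.0], 0.59)]
softener [([364.0, 221.0], 0.72), ([190.0, 167.0], 0.44)]
bleach [([359.0, 192.0], 0.71), ([266.0, 134.0], 0.63)]
mug [([366.0, 258.0], 0.62)]
```

View pics/scene0.png

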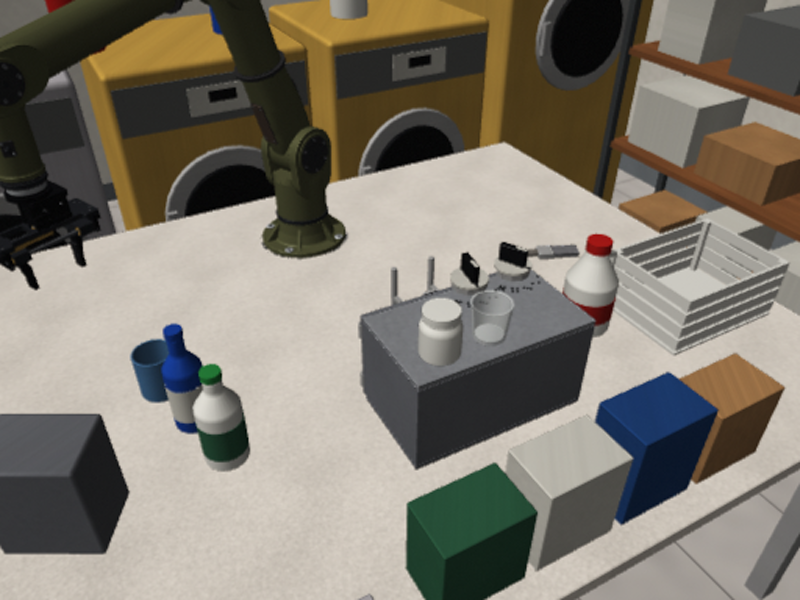

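View pics/top0.png

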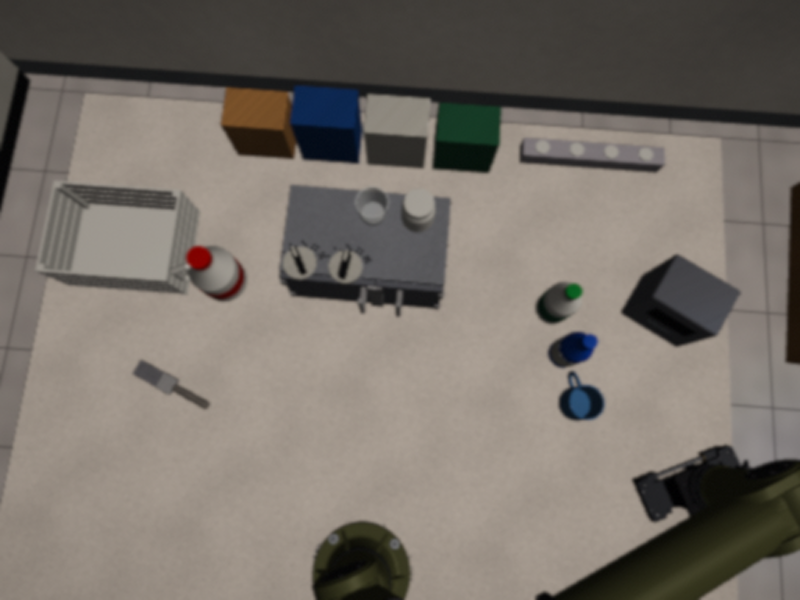

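The top view shows the dials at about (192,168) and (221,169) px, and the handle tops at about (232,192) and (256,193). The cup and tub stand at the back of the cabinet top and the jug is to its left. The left dial points a little left of straight back and the right dial a little right of it.

```bash
cat > h.py <<'E'
from cell import env, viewer, boxes_of, masks_of
import cv2, numpy as np
from scipy.spatial.transform import Rotation as R
def w(cam,uv,z,cal=None):
    c=cal or viewer.get_calibration(cam); f=192/np.tan(np.radians(c["fov_y"]/2))
    M=R.from_euler("xyz",c["orientation"],degrees=True).as_matrix()
    d=M@np.array([(uv[0]-c["cx"])/f,-(uv[1]-c["cy"])/f,-1]); p=np.array(c["position"])
    return p+d*(z-p[2])/d[2]
def proj(cam,P,cal=None):
    c=cal or viewer.get_calibration(cam); f=192/np.tan(np.radians(c["fov_y"]/2))
    M=R.from_euler("xyz",c["orientation"],degrees=True).as_matrix()
    q=M.T@(np.array(P)-c["position"]); return np.array([c["cx"]+f*q[0]/-q[2],c["cy"]-f*q[1]/-q[2]])
def move(tgt,rpy):
    """scaled shift/turn from the measured pose"""
    o=env.get_obs(); A=R.from_euler("xyz",o["tool_rot"],degrees=True); B=R.from_euler("xyz",rpy,degrees=True)
    return np.round(A.inv().apply(np.array(tgt)-o["tool_pos"])/.2,3).tolist(), np.round((A.inv()*B).as_rotvec()/1.5,3).tolist()
E
python3 - <<'E'
from h import *
s=.64
for n,uv,z in [("cBL",(289,187),.2),("cBR",(450,197),.2),("cFL",(285,278),.2),("cFR",(442,292),.2),("dLdisc",(300,262),.228),("dRdisc",(346,266),.228),("hL",(363,291),.24),("hR",(400,293),.24),("jug base",(222,278),.0),("base",(361,570),0.0),("green box",(0,0),0)]:
    print(n,np.round(w("top",(uv[0]*s,uv[1]*s),z),3))
for n,uv,z in [("hL",(431,259),.24),("hR",(394,269),.24),("dL",(513,247),.264),("dR",(470,258),.264),("cBR",(418,383),.2),("cBL",(592,323),.2),("cFR",(362,318),.2),("base",(304,240),0)]:
    print("scene",n,np.round(w("scene",(uv[0]*s,uv[1]*s),z),3))
print(move((.56,-.02,.42),(180,0,0)))
E
```

```text
cBL [0.831 0.224 0.2  ]
cBR [ 0.835 -0.135  0.2  ]
cFL [0.622 0.209 0.2  ]
cFR [ 0.617 -0.13   0.2  ]
dLdisc [0.653 0.176 0.228]
dRdisc [0.651 0.078 0.228]
hL [0.597 0.036 0.24 ]
hR [ 0.599 -0.041  0.24 ]
jug base [0.657 0.409 0.   ]
base [0.003 0.001 0.   ]
green box [1.4   1.134 0.   ]
scene hL [0.587 0.036 0.24 ]
scene hR [ 0.583 -0.041  0.24 ]
scene dL [0.657 0.172 0.264]
scene dR [0.65  0.08  0.264]
scene cBR [ 0.832 -0.134  0.2  ]
scene cBL [0.846 0.209 0.2  ]
scene cFR [ 0.64  -0.137  0.2  ]
scene base [ 0.026 -0.011  0.   ]
([2.503, -1.99, -0.987], [0.0, 0.0, 0.287])
```

apply_moves --pt "0.834 -0.663 -0.987 0 0 0.287 1" --pt "0.834 -0.663 -0.987 0 0 0.287 1" --pt "0.834 -0.663 -0.987 0 0 0.287 1" --pt "0.834 -0.663 -0.987 0 0 0.287 1" --pt "0.834 -0.663 -0.987 0 0 0.287 1" --pt "0.834 -0.663 -0.987 0 0 0.287 1" --pt "0.834 -0.663 -0.987 0 0 0.287 1" --pt "0.834 -0.663 -0.987 0 0 0.287 1"

```text
time_s: 2.2
tool_pos: [0.368, -0.4003, 0.4208]
tool_rot: [179.9, -0.1, 0.1]
force: [-0.3, -0.3, -1.1]
grip_width: 0.0869
grasp_force: 0.0
```

```bash
python3 -c "
from h import *
o=env.get_obs();print(o['tool_pos'],o['tool_rot'],o['qpos'],viewer.get_calibration('wrist'));print(move((.54,.07,.43),(180,0,0)))"
```

```text
[ 0.36801315 -0.40029456  0.42080467] [ 1.79881537e+02 -5.84660652e-02  9.92799042e-02] [ 52.37146358   4.52214671  -8.46400503  77.25971128   0.71668331
  98.14218241 -45.864352  ] {'fov_y': 62.81734049445198, 'cx': 254.49828955053317, 'cy': 187.4635100203209, 'position': array([ 0.44022055, -0.40044413,  0.58175084]), 'orientation': array([-15.60792285,  -0.10765449, -89.91295625])}
([0.864, -2.35, -0.05], [0.001, -0.001, 0.001])
```

apply_moves --pt "0.35 -1 0 0 0 0 1" --pt "0.35 -1 0 0 0 0 1" --pt "0.35 -1 0 0 0 0 1" --pt "0.35 -1 0 0 0 0 1" --pt "0.35 -1 0 0 0 0 1"

```text
time_s: 2.7
tool_pos: [0.4388, -0.1953, 0.4189]
tool_rot: [-179.9, 0.0, 0.4]
force: [-0.7, 0.3, 0.4]
grip_width: 0.0871
grasp_force: 0.0
```

apply_moves --pt "0.5 -1 0 0 0 0 1" --pt "0.5 -1 0 0 0 0 1" --pt "0.5 -1 0 0 0 0 1" --pt "0.5 -1 0 0 0 0 1" --pt "0.5 -1 0 0 0 0 1"

```text
time_s: 3.2
tool_pos: [0.5383, 0.0025, 0.4181]
tool_rot: [-179.9, 0.1, 0.2]
force: [-0.2, -0.5, 0.4]
grip_width: 0.0873
grasp_force: 0.0
```

apply_moves --pt "0 -0.4 0 0 0 0 1" --pt "0 -0.4 0 0 0 0 1" --pt "0 -0.4 0 0 0 0 1"

```text
time_s: 3.5
tool_pos: [0.5369, 0.0836, 0.4184]
tool_rot: [-179.9, 0.1, 0.4]
force: [-0.1, -0.1, 0.7]
grip_width: 0.0872
grasp_force: 0.0
```

```bash
python3 - <<'E'
from h import *
o=env.get_obs();print(o["tool_pos"],o["tool_rot"])
cal=viewer.get_calibration("wrist");im=viewer.read_camera("wrist")
cv2.imwrite("pics/w1.png",cv2.resize(im[:,:,::-1],(800,600),interpolation=cv2.INTER_CUBIC)); np.save("cal1.npy",cal,allow_pickle=True)
for n,z in [("dial_left_top",.264),("dial_right_top",.264),("latched_leaf_handle",.24),("lapped_leaf_handle",.24),("tub",.29),("scoop_cup",.27),("supply_cabinet",.2),("jug",.2)]:
    for b in boxes_of("wrist",n)[:2]: print(n,np.round(b["location"]),round(b["conf"],2),np.round(w("wrist",b["location"],z,cal),3))
E
```

```text
[0.53686008 0.0835733  0.41842925] [-1.79878884e+02  1.45701437e-01  4.09645938e-01]
dial_left_top [164.  55.] 0.66 [0.648 0.168 0.264]
dial_right_top [259.  59.] 0.97 [0.645 0.08  0.264]
latched_leaf_handle [284.  86.] 0.93 [0.622 0.053 0.24 ]
lapped_leaf_handle [296.  49.] 0.66 [0.657 0.043 0.24 ]
lapped_leaf_handle [364.  89.] 0.6 [ 0.62  -0.028  0.24 ]
supply_cabinet [295.  50.] 0.61 [0.662 0.039 0.2  ]
jug [47. 69.] 0.69 [0.64 0.32 0.2 ]
jug [285.  87.] 0.42 [0.623 0.049 0.2  ]
```

View pics/w1.png

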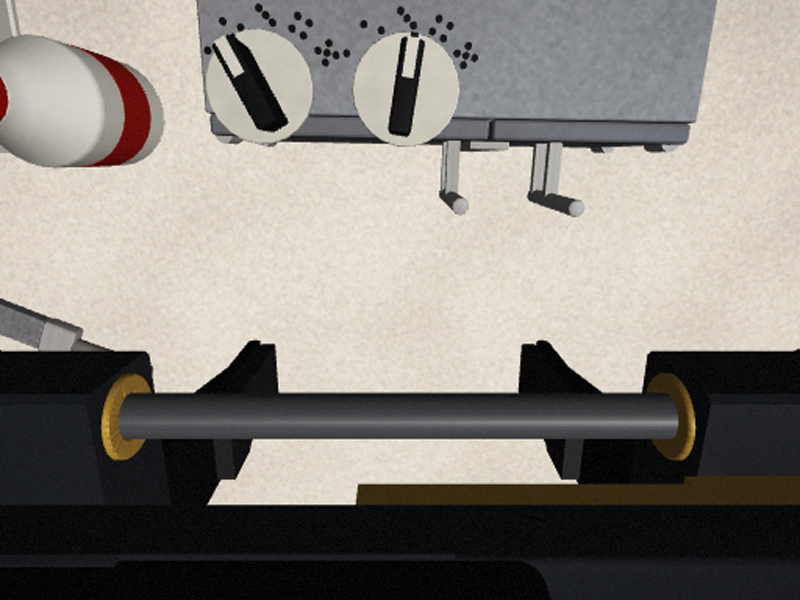

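The wrist view (in 800x600 px) shows the disc centres at (259,86) and (406,89), and the handle tops at (460,206) and (576,208). The left pointer runs from (268,126) to (226,38), the right pointer from (401,133) to (413,36).

```bash
python3 - <<'E'
from h import *
cal=np.load("cal1.npy",allow_pickle=True).item(); s=.64
for n,uv,z in [("dL",(259,86),.228),("dR",(406,89),.228),("Lah",(226,40),.264),("Lre",(264,127),.264),("Rah",(412,37),.264),("Rre",(400,134),.264),("hL",(460,206),.24),("hR",(577,208),.24),("edgeL",(212,117),.2),("edgeR",(690,123),.2),("gapL",(490,121),.2),("jug",(0,97),.215),("jugfront",(155,110),.06)]:
    print(n,np.round(w("wrist",(uv[0]*s,uv[1]*s),z,cal),4))
E
```

```text
dL [0.6523 0.1763 0.228 ]
dR [0.6511 0.0787 0.228 ]
Lah [0.6727 0.1842 0.264 ]
Lre [0.6248 0.1653 0.264 ]
Rah [0.675 0.076 0.264]
Rre [0.6213 0.0825 0.264 ]
hL [0.5756 0.0411 0.24  ]
hR [ 0.5749 -0.0389  0.24  ]
edgeL [0.6345 0.2195 0.2   ]
edgeR [ 0.6327 -0.1291  0.2   ]
gapL [0.6331 0.0168 0.2   ]
jug [0.6457 0.3599 0.215 ]
jugfront [0.6499 0.3259 0.06  ]
```

apply_moves --pt "0.57 -0.462 0.6 0 0 -0.25 0.5" --pt "0.57 -0.462 0.6 0 0 -0.25 0.5" --pt "0.57 -0.462 0.6 0 0 -0.25 0.5" --pt "0.57 -0.462 0.6 0 0 -0.25 0.5" --pt "0.57 -0.462 0.6 0 0 -0.25 0.5" --pt "0.57 -0.462 0.6 0 0 -0.25 0.5" --grip_force 20

```text
time_s: 4.55
tool_pos: [0.6512, 0.1717, 0.2988]
tool_rot: [-180.0, 0.1, 21.5]
force: [-0.2, -0.1, 0.3]
grip_width: 0.048
grasp_force: 0.0
```

```bash
python3 -c "
from h import *
o=env.get_obs();print(o['tool_pos'],o['tool_rot'],o['qpos'],o['grip_width']);print(move((.651,.176,.236),(180,0,22)))"
```

```text
[0.65124432 0.17172663 0.2988085 ] [-1.79958846e+02  1.40064868e-01  2.15097333e+01] [ 10.74558938  24.87332492 -40.3978823   70.9620355   15.76473992
  89.74206872 -95.52630935] 0.048004727613483705
([0.007, -0.02, 0.314], [-0.0, 0.002, -0.006])
```

apply_moves --pt "0 0 0 0 0 -1 0.5" --pt "0 0 0 0 0 -1 0.5" --pt "0 0 0 0 0 -1 0.5" --pt "0 0 0 0 0 -1 0.5" --pt "0 0 0 0 0 -1 0.5" --pt "0 0 0 0 0 -1 0.5" --pt "0 0 0 0 0 -1 0.5" --pt "0 0 0 0 0 -1 0.5" --pt "0 0 0 0 0 -1 0.5" --pt "0 0 0 0 0 -1 0.5"

```text
time_s: 5.55
tool_pos: [0.6517, 0.1704, 0.3028]
tool_rot: [179.8, 0.1, 107.7]
force: [-0.0, -1.1, 0.5]
grip_width: 0.0431
grasp_force: 0.0
```

apply_moves --pt "0 0 0 0 0 -1 0.5" --pt "0 0 0 0 0 -1 0.5" --pt "0 0 0 0 0 -1 0.5" --pt "0 0 0 0 0 -1 0.5" --pt "0 0 0 0 0 -1 0.5" --pt "0 0 0 0 0 -1 0.5" --pt "0 0 0 0 0 -1 0.5" --pt "0 0 0 0 0 -1 0.5" --pt "0 0 0 0 0 -1 0.5" --pt "0 0 0 0 0 -1 0.5" --pt "0 0 0 0 0 -1 0.5"

```text
time_s: 6.65
tool_pos: [0.6518, 0.1705, 0.302]
tool_rot: [-179.9, 0.1, -166.7]
force: [-0.5, 0.5, -0.3]
grip_width: 0.0433
grasp_force: 0.0
```

```bash
python3 -c "
from h import *
o=env.get_obs();print(o['tool_pos'],o['tool_rot'],o['qpos'],o['grip_width']);print(move((.651,.176,.236),(180,0,202)))
cal=viewer.get_calibration('wrist');im=viewer.read_camera('wrist');np.save('cal2.npy',cal,allow_pickle=True)
cv2.imwrite('pics/w2.png',cv2.resize(im[::-1,::-1,::-1],(800,600),interpolation=cv2.INTER_CUBIC))
"
```

```text
[0.65178282 0.17047841 0.30203854] [-1.79897907e+02  1.47938355e-01 -1.66721769e+02] [ 26.02484954  36.11238312 -71.50553842  70.32608287  34.31607272
  95.41295664  65.53417303] 0.04327993368310943
([-0.002, 0.028, 0.33], [-0.001, 0.002, -0.101])
```

View pics/w2.png

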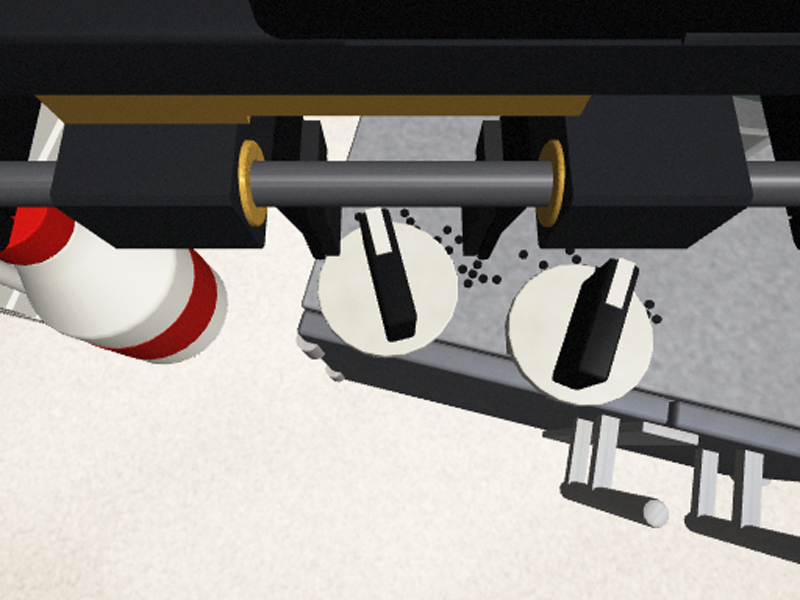

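```bash
python3 - <<'E'
from h import *
cal=np.load("cal2.npy",allow_pickle=True).item()
P={}
for n,uv,z in [("dL",(388,288),.228),("dR",(580,334),.228),("Lah",(374,210),.264),("Lre",(400,336),.264),("Lmidline",(383,254),.264),("Rah",(624,261),.264),("Rre",(598,375),.264),("hL",(655,513),.24)]:
    P[n]=w("wrist",(511-uv[0]*.64,383-uv[1]*.64),z,cal);print(n,np.round(P[n],4))
d=P["Lah"]-P["Lre"];print(np.degrees(np.arctan2(d[1],d[0])))
d=P["Rah"]-P["Rre"];print(np.degrees(np.arctan2(d[1],d[0])))
print(move((.651,.1745,.236),(180,0,202)))
E
```

```text
dL [0.6502 0.1763 0.228 ]
dR [0.6489 0.0795 0.228 ]
Lah [0.6731 0.1874 0.264 ]
Lre [0.6202 0.1631 0.264 ]
Lmidline [0.6537 0.1785 0.264 ]
Rah [0.6745 0.0766 0.264 ]
Rre [0.6229 0.0814 0.264 ]
hL [0.5758 0.0422 0.24  ]
24.71991347237866
-5.344888842418623
([-0.0, 0.02, 0.329], [-0.001, 0.001, -0.104])
```

apply_moves --pt "0 0.027 0 0 0 -0.125 0.5" --pt "0 0.027 0 0 0 -0.125 0.5" --pt "0 0.027 0.15 0 0 -0.125 0.5" --pt "0 0.027 0.33 0 0 -0.125 0.5" --pt "0 0.027 0.33 0 0 -0.125 0.5" --pt "0 0.027 0.33 0 0 -0.125 0" --pt "0 0.027 0.33 0 0 -0.125 0" --pt "0 0.027 0.33 0 0 -0.125 0" --pt "0 0.027 0.33 0 0 -0.125 0" --pt "0 0.027 0.33 0 0 -0.125 0" --grip_force 20

```text
time_s: 7.7
tool_pos: [0.6508, 0.1766, 0.235]
tool_rot: [-179.9, 0.1, -155.9]
force: [0.4, -3.8, 3.2]
grip_width: 0.0138
grasp_force: 20.0
```

```bash
python3 -c "
from h import *
o=env.get_obs();print(o['tool_pos'],o['tool_rot'],o['qpos'],o['grip_width'],o['wrist_torque']);print(move((.651,.176,.236),(180,0,180-28.65)))"
```

```text
[0.65081751 0.17660058 0.23498455] [-1.79908624e+02  5.91689214e-02 -1.55925945e+02] [ 27.39753715  39.00995589 -72.26176058  76.55168532  36.94133952
  89.63655155  73.59693483] 0.013828886500577705 [-0.63173274 -0.25613564  0.01242749]
([0.0, -0.003, -0.005], [-0.001, 0.001, 0.613])
```

apply_moves --pt "0 0 0 0 0 0.09 0" --pt "0 0 0 0 0 0.18 0" --pt "0 0 0 0 0 0.27 0" --pt "0 0 0 0 0 0.36 0" --pt "0 0 0 0 0 0.45 0" --pt "0 0 0 0 0 0.54 0" --pt "0 0 0 0 0 0.613 0" --pt "0 0 0 0 0 0.613 0" --pt "0 0 0 0 0 0.613 0"

```text
time_s: 8.6
tool_pos: [0.6509, 0.1791, 0.2349]
tool_rot: [179.8, 0.1, 151.7]
force: [2.8, 3.9, 2.6]
grip_width: 0.0141
grasp_force: 20.0
```

apply_moves --pt "0 0 0 0 0 0 0.4" --pt "0 0 0 0 0 0 0.4" --pt "0 0 0 0 0 0 0.4" --pt "0 0 -0.2 0 0 0 0.4" --pt "0 0 -0.35 0 0 0 0.4" --pt "0 0 -0.35 0 0 0 0.4"

```text
time_s: 9.2
tool_pos: [0.6511, 0.1781, 0.3084]
tool_rot: [179.8, 0.2, 151.5]
force: [0.3, 0.3, 1.4]
grip_width: 0.0347
grasp_force: 0.0
```

```bash
python3 -c "
from h import *
o=env.get_obs();print(o['tool_pos'],o['tool_rot'],o['qpos'],o['grip_width'],o['wrist_torque']);print(move((.65,.079,.305),(180,0,180-6)))"
```

```text
[0.65111939 0.17814091 0.3083591 ] [179.75655763   0.20752912 151.46430927] [ 22.13807197  31.99072077 -63.18456606  69.72221447  28.36905557
  93.68952089  26.55259558] 0.03465513872820726 [ 0.07389151 -0.13075781  0.0148942 ]
([-0.232, -0.438, 0.016], [0.002, 0.003, -0.262])
```

apply_moves --pt "-0.232 -0.438 0 0 0 -0.262 0.4" --pt "-0.232 -0.438 0 0 0 -0.262 0.4" --pt "-0.232 -0.438 0 0 0 -0.262 0.4" --pt "-0.232 -0.438 0 0 0 -0.262 0.4"

```text
time_s: 9.6
tool_pos: [0.6491, 0.0748, 0.3025]
tool_rot: [-180.0, -0.1, 173.7]
force: [-0.4, 0.9, -0.3]
grip_width: 0.0347
grasp_force: 0.0
```

```bash
python3 -c "
from h import *
o=env.get_obs();print(o['tool_pos'],o['tool_rot'],o['qpos'],o['grip_width'],o['wrist_torque']);print(move((.65,.079,.236),(180,0,180-6)))"
```

```text
[0.64909186 0.07483293 0.30251908] [-1.79954552e+02 -1.33204563e-01  1.73746593e+02] [ 35.39942852  31.8596453  -68.47423129  73.3594815   29.42473045
  93.44125888  55.91930411] 0.034662890075128544 [ 0.12206588 -0.09816033 -0.02593777]
([-0.003, 0.021, 0.333], [-0.001, -0.002, -0.003])
```

apply_moves --pt "-0.003 0.02 0 0 0 0 0.4" --pt "-0.003 0.02 0.16 0 0 0 0.4" --pt "-0.003 0.02 0.33 0 0 0 0.4" --pt "-0.003 0.02 0.33 0 0 0 0.4" --pt "-0.003 0.02 0.33 0 0 0 0" --pt "-0.003 0.02 0.33 0 0 0 0" --pt "-0.003 0.02 0.33 0 0 0 0" --pt "-0.003 0.02 0.33 0 0 0 0"

```text
time_s: 10.4
tool_pos: [0.6506, 0.0801, 0.24]
tool_rot: [-179.8, 0.1, 173.8]
force: [-3.1, -5.3, 4.7]
grip_width: 0.014
grasp_force: 20.0
```

```bash
python3 -c "
from h import *
o=env.get_obs();print(o['tool_pos'],o['tool_rot'],o['qpos'],o['grip_width'],o['wrist_torque']);print(move((.651,.079,.236),(180,0,180+28.65)))"
```

```text
[0.65064618 0.08005525 0.23998432] [-1.79811984e+02  9.92272910e-02  1.73827739e+02] [ 35.7638803   33.44647899 -67.54194249  79.18378237  30.87473179
  87.15062996  54.22880146] 0.01398922054921291 [-1.10506195  0.33631939 -0.08001345]
([-0.002, -0.005, 0.02], [-0.002, 0.0, -0.405])
```

apply_moves --pt "0 0 0 0 0 -0.09 0" --pt "0 0 0 0 0 -0.18 0" --pt "0 0 0 0 0 -0.27 0" --pt "0 0 0 0 0 -0.36 0" --pt "0 0 0 0 0 -0.405 0" --pt "0 0 0 0 0 -0.405 0" --pt "0 0 0 0 0 -0.405 0"

```text
time_s: 11.1
tool_pos: [0.6509, 0.0791, 0.24]
tool_rot: [-179.8, -0.0, -151.4]
force: [-2.3, -6.0, 5.9]
grip_width: 0.0137
grasp_force: 20.0
```

apply_moves --pt "0 0 0 0 0 0 0.4" --pt "0 0 0 0 0 0 0.4" --pt "0 0 0 0 0 0 0.4" --pt "0 0 -0.2 0 0 0 0.4" --pt "0 0 -0.35 0 0 0 0.4" --pt "0 0 -0.35 0 0 0 0.4"

```text
time_s: 11.7
tool_pos: [0.6512, 0.0843, 0.3126]
tool_rot: [-180.0, 0.4, -151.2]
force: [0.1, 0.7, 0.3]
grip_width: 0.0343
grasp_force: 0.0
```

```bash
python3 -c "
from h import *
o=env.get_obs();print(o['tool_pos'],o['tool_rot'],o['qpos'],o['grip_width']);print(move((.576,.0415,.305),(180,0,180)))
cal=viewer.get_calibration('wrist');im=viewer.read_camera('wrist');np.save('cal3.npy',cal,allow_pickle=True)
cv2.imwrite('pics/w3.png',cv2.resize(im[::-1,::-1,::-1],(800,600),interpolation=cv2.INTER_CUBIC))
"
```

```text
[0.65119506 0.0842773  0.3125909 ] [-179.9604844     0.39162421 -151.16125802] [ 36.42634856  34.85082963 -74.48962844  72.24853065  33.67321239
  95.61817794  87.93555542] 0.03434134354624158
([0.433, -0.006, 0.035], [0.001, 0.005, 0.336])
```

View pics/w3.png

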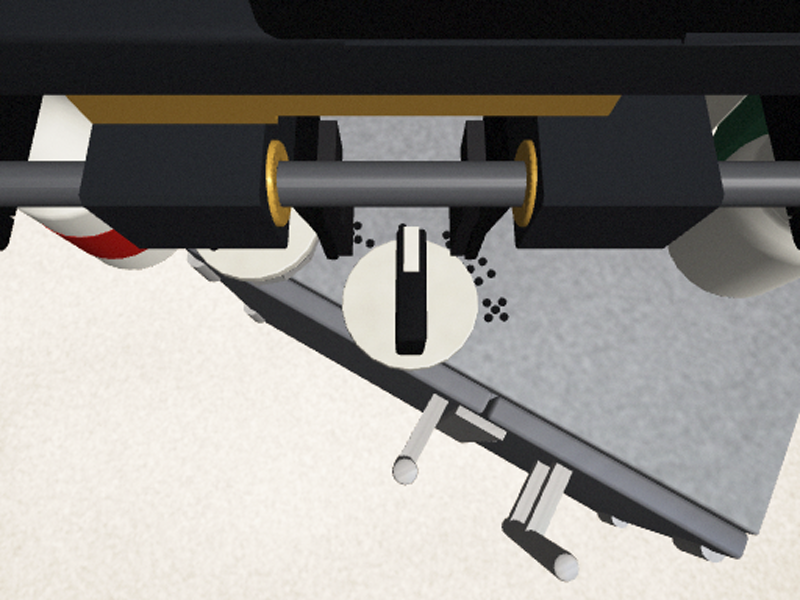

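The right dial now sits at the 2-dot group. Handle tops are at (404,471) and (566,567).

apply_moves --pt "0.433 -0.006 0.035 0 0 0.336 0.5" --pt "0.433 -0.006 0.035 0 0 0.336 0.5" --pt "0.433 -0.006 0.035 0 0 0.336 0.5" --pt "0.433 -0.006 0.035 0 0 0.336 0.5" --pt "0.433 -0.006 0.035 0 0 0.336 0.5"

```text
time_s: 12.25
tool_pos: [0.5741, 0.0387, 0.3]
tool_rot: [-179.9, -0.1, 179.8]
force: [0.6, 0.2, -0.9]
grip_width: 0.043
grasp_force: 0.0
```

```bash
python3 - <<'E'
from h import *
cal=np.load("cal3.npy",allow_pickle=True).item()
for n,uv,z in [("hL",(404,471),.24),("hR",(566,567),.24),("dR",(410,303),.228)]:
    print(n,np.round(w("wrist",(511-uv[0]*.64,383-uv[1]*.64),z,cal),4))
o=env.get_obs();print(o['tool_pos'],o['tool_rot'],o['qpos'],o['grip_width']);print(move((.576,.0415,.21),(180,0,180)))
H=np.array([.6285,.226]);v=np.array([.576,.0415])-H
for t in np.linspace(0,1.3,15):
    c,s=np.cos(-t),np.sin(-t);d=np.array([[c,-s],[s,c]])@v-v;print(round(t,2),np.round([-d[0]/.2,d[1]/.2],3))
E
```

```text
hL [0.5758 0.0412 0.24  ]
hR [ 0.575  -0.0383  0.24  ]
dR [0.6494 0.0779 0.228 ]
[0.57412453 0.03865643 0.30000111] [-1.79936452e+02 -6.58776837e-02  1.79843803e+02] [ 51.13563731  21.37172404 -73.62235309  85.2217642   20.50551773
  88.66237754  67.96303848] 0.04304405056196413
([-0.01, 0.015, 0.45], [-0.001, -0.001, -0.002])
0.0 [-0.  0.]
0.09 [0.084 0.028]
0.19 [0.166 0.064]
0.28 [0.244 0.108]
0.37 [0.317 0.158]
0.46 [0.385 0.215]
0.56 [0.448 0.278]
0.65 [0.505 0.347]
0.74 [0.555 0.421]
0.84 [0.598 0.499]
0.93 [0.633 0.58 ]
1.02 [0.661 0.665]
1.11 [0.681 0.751]
1.21 [0.693 0.84 ]
1.3 [0.697 0.929]
```

apply_moves --pt "-0.01 0.014 0.2 0 0 0 0.5" --pt "-0.01 0.014 0.45 0 0 0 0.5" --pt "-0.01 0.014 0.45 0 0 0 0.5" --pt "-0.01 0.014 0.45 0 0 0 0" --pt "-0.01 0.014 0.45 0 0 0 0" --pt "-0.01 0.014 0.45 0 0 0 0" --pt "-0.01 0.014 0.45 0 0 0 0" --pt "-0.01 0.014 0.45 0 0 0 0" --grip_force 20

```text
time_s: 13.05
tool_pos: [0.5773, 0.0418, 0.212]
tool_rot: [-179.9, 0.1, 179.9]
force: [-3.5, -7.3, 4.5]
grip_width: 0.0111
grasp_force: 13.9
```

apply_moves --pt "0.042 0.014 0 0 0 0.02 0" --pt "0.084 0.028 0 0 0 0.035 0" --pt "0.125 0.046 0 0 0 0.05 0" --pt "0.166 0.064 0 0 0 0.07 0" --pt "0.205 0.086 0 0 0 0.09 0" --pt "0.244 0.108 0 0 0 0.105 0" --pt "0.244 0.108 0 0 0 0.105 0"

```text
time_s: 13.75
tool_pos: [0.5271, 0.0647, 0.2119]
tool_rot: [-179.9, 0.1, 170.8]
force: [-0.3, -0.5, 5.7]
grip_width: 0.0112
grasp_force: 20.0
```

```bash
python3 - <<'E'
from h import *
o=env.get_obs();print(o['tool_pos'],o['tool_rot'],o['qpos'],o['grip_width'],o['force'],o['wrist_torque'])
im=viewer.read_camera('scene');cv2.imwrite('pics/s4.png',cv2.resize(im[90:300,170:430,::-1],(780,630))[:600])
H=np.array([.6285,.226]);v=np.array([.576,.0415])-H;T=R.from_euler("xyz",o["tool_rot"],degrees=True)
t0=.28
f=lambda t:np.array([[np.cos(t),np.sin(t)],[-np.sin(t),np.cos(t)]])@v+H
for t in np.linspace(.28,1.3,12):
    d=T.inv().apply([*(f(t)-o["tool_pos"][:2]),0]);print(round(t,2),np.round(d/.2,3)[:2])
E
```

```text
[0.52710488 0.06466323 0.21191142] [-1.79891590e+02  7.63428990e-02  1.70820244e+02] [ 54.90680228  15.83750745 -74.08115256  99.12005424  15.76678591
  76.9065074   58.58519127] 0.011201223910701354 [-0.2569601  -0.52745313  5.70537173] [-0.03871054 -0.04719787 -0.11460398]
0.28 [-0.001 -0.007]
0.37 [0.079 0.031]
0.47 [0.156 0.076]
0.56 [0.228 0.129]
0.65 [0.294 0.187]
0.74 [0.355 0.252]
0.84 [0.41  0.322]
0.93 [0.458 0.397]
1.02 [0.499 0.476]
1.11 [0.533 0.558]
1.21 [0.558 0.643]
1.3 [0.576 0.73 ]
```

View pics/s4.png

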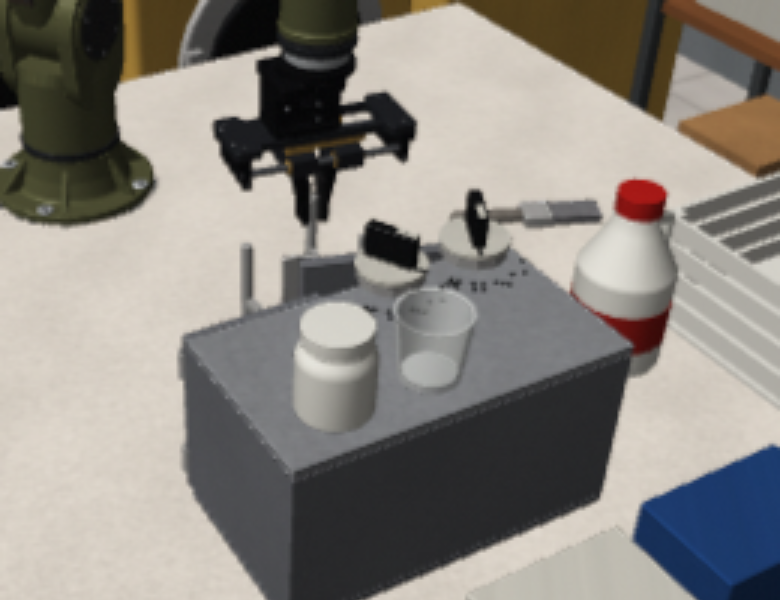

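The gripper at (315,190) holds the left handle and the leaf is swinging out at (320,270), while the right leaf stays shut. I'll continue the arc.

apply_moves --pt "0.079 0.031 0 0 0 0.03 0" --pt "0.156 0.076 0 0 0 0.07 0" --pt "0.228 0.129 0 0 0 0.11 0" --pt "0.294 0.187 0 0 0 0.15 0" --pt "0.355 0.252 0 0 0 0.19 0" --pt "0.41 0.322 0 0 0 0.22 0" --pt "0.458 0.397 0 0 0 0.26 0" --pt "0.499 0.476 0 0 0 0.3 0" --pt "0.533 0.558 0 0 0 0.34 0" --pt "0.558 0.643 0 0 0 0.37 0" --pt "0.576 0.73 0 0 0 0.4 0" --pt "0.576 0.73 0 0 0 0.4 0" --pt "0.576 0.73 0 0 0 0.4 0"

```text
time_s: 15.1
tool_pos: [0.4383, 0.2272, 0.2117]
tool_rot: [179.8, 0.1, 136.5]
force: [4.2, 0.6, 5.8]
grip_width: 0.0113
grasp_force: 20.0
```

```bash
python3 - <<'E'
from h import *
o=env.get_obs();print(o['tool_pos'],o['tool_rot'],o['qpos'],o['grip_width'],o['force'])
v=np.array([.576,.0415])-[.6285,.226];u=o['tool_pos'][:2]-[.6285,.226]
print(np.hypot(*u),np.arctan2(v[1],v[0])-np.arctan2(u[1],u[0]))
E
```

```text
[0.43828693 0.22722922 0.21167332] [1.79834802e+02 9.65196347e-02 1.36499552e+02] [ 44.22664466   5.62985127 -77.1110925  103.91207683   5.74609983
  74.7176138   12.17403779] 0.011252414854587034 [4.19529917 0.60203065 5.81102003]
0.19021704615164453 -4.983152286633123
```

apply_moves --pt "0 0 0 0 0 0 0.4" --pt "0 0 0 0 0 0 0.4" --pt "0 0 0 0 0 0 0.4" --pt "0 0 -0.2 0 0 0 0.4" --pt "0 0 -0.45 0 0 0 0.4" --pt "0 0 -0.5 0 0 0 0.4" --pt "0 0 -0.5 0 0 0 0.4"

```text
time_s: 15.8
tool_pos: [0.438, 0.2264, 0.312]
tool_rot: [179.9, 0.1, 136.4]
force: [-0.6, 0.1, 0.1]
grip_width: 0.0348
grasp_force: 0.0
```

```bash
python3 - <<'E'
from h import *
o=env.get_obs();print(o['tool_pos'],o['tool_rot'],o['qpos'],o['grip_width'],o['force'])
print(move((.575,-.0385,.31),(180,0,160)))
for c in ["scene","top"]:
    im=viewer.read_camera(c)
    for n in ["latched_leaf_handle","lapped_leaf_handle"]:
        for b in boxes_of(c,n)[:2]: print(c,n,b["conf"],np.round(w(c,b["location"],.2),3))
    if c=="scene":cv2.imwrite('pics/s5.png',cv2.resize(im[90:290,170:430,::-1],(780,600)))
E
```

```text
[0.43798627 0.22639801 0.31204266] [1.79928377e+02 1.30249853e-01 1.36441764e+02] [ 49.07129133  -2.22460738 -76.30218963  94.6222183   -2.06745357
  85.79696689  19.36840534] 0.034834477057318146 [-0.63250798  0.08138631  0.12431923]
([-1.409, -0.488, 0.013], [0.001, 0.002, -0.274])
scene latched_leaf_handle 0.75 [0.536 0.139 0.2  ]
scene lapped_leaf_handle 0.67 [ 0.631 -0.065  0.2  ]
top latched_leaf_handle 0.98 [0.504 0.179 0.2  ]
top latched_leaf_handle 0.33 [0.682 0.073 0.2  ]
top lapped_leaf_handle 0.59 [ 0.614 -0.052  0.2  ]
top lapped_leaf_handle 0.27 [ 0.411 -0.418  0.2  ]
```

View pics/s5.png

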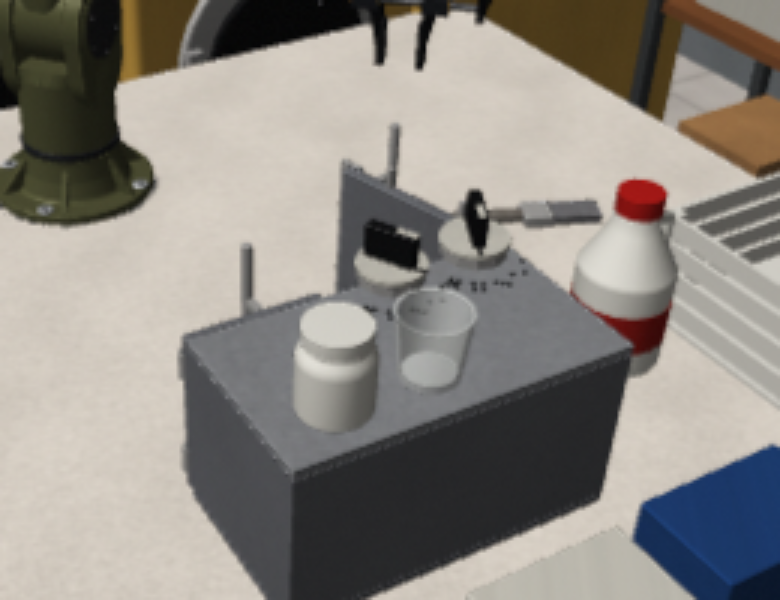

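The left leaf stands open, with its handle top at (395,127). The right leaf is still shut, with its handle at (247,250).

apply_moves --pt "-0.7 -0.244 0 0 0 0 0.5" --pt "-0.7 -0.244 0 0 0 0 0.5" --pt "-0.7 -0.244 0 0 0 0 0.5" --pt "-0.7 -0.244 0 0 0 0 0.5"

```text
time_s: 16.5
tool_pos: [0.5078, 0.0856, 0.3091]
tool_rot: [-179.9, -0.1, 135.8]
force: [-0.7, -0.2, -0.3]
grip_width: 0.0432
grasp_force: 0.0
```

apply_moves --pt "-0.7 -0.244 0 0 0 -0.274 0.5" --pt "-0.7 -0.244 0 0 0 -0.274 0.5" --pt "-0.7 -0.244 0 0 0 -0.274 0.5" --pt "-0.7 -0.244 0 0 0 -0.274 0.5" --pt "-0.7 -0.244 0 0 0 -0.274 0.5"

```text
time_s: 17.0
tool_pos: [0.5732, -0.0383, 0.3092]
tool_rot: [179.9, -0.2, 159.9]
force: [-0.6, 0.9, -0.4]
grip_width: 0.0431
grasp_force: 0.0
```

```bash
python3 - <<'E'
from h import *
o=env.get_obs();print(o['tool_pos'],o['tool_rot'],o['qpos'],o['grip_width'],o['force'])
print(move((.575,-.0385,.211),(180,0,160)))
E
```

```text
[ 0.57317001 -0.03825123  0.3092173 ] [179.87496613  -0.22181684 159.88304347] [ 55.60707685  18.06505312 -67.3761505   84.39876172  16.41632344
  88.63907659  58.72208167] 0.04310385273160562 [-0.59235898  0.89026953 -0.40719544]
([-0.011, 0.001, 0.491], [0.001, -0.003, -0.001])
```

apply_moves --pt "-0.011 0 0.2 0 0 0 0.5" --pt "-0.011 0 0.45 0 0 0 0.5" --pt "-0.011 0 0.49 0 0 0 0.5" --pt "-0.011 0 0.49 0 0 0 0" --pt "-0.011 0 0.49 0 0 0 0" --pt "-0.011 0 0.49 0 0 0 0" --pt "-0.011 0 0.49 0 0 0 0" --pt "-0.011 0 0.49 0 0 0 0" --pt "-0.011 0 0.49 0 0 0 0"

```text
time_s: 17.9
tool_pos: [0.576, -0.0381, 0.2141]
tool_rot: [180.0, 0.1, 160.0]
force: [-0.9, -0.2, 4.2]
grip_width: 0.0115
grasp_force: 20.0
```

```bash
python3 - <<'E'
from h import *
o=env.get_obs();print(o['tool_pos'],o['tool_rot'],o['grip_width'],o['force'])
H=np.array([.6285,-.133]);v=np.array([.5755,-.0385])-H;T=R.from_euler("xyz",o["tool_rot"],degrees=True)
f=lambda t:np.array([[np.cos(t),-np.sin(t)],[np.sin(t),np.cos(t)]])@v
for t in np.linspace(0,1.3,14):
    print(round(t,2),np.round(T.inv().apply([*(f(t)-v),0])/.2,3)[:2])
E
```

```text
[ 0.57601685 -0.03813238  0.21410384] [1.79993032e+02 9.77016568e-02 1.60028161e+02] 0.011459179695314492 [-0.90401236 -0.18871735  4.18872618]
0.0 [0. 0.]
0.1 [ 0.033 -0.043]
0.2 [ 0.062 -0.089]
0.3 [ 0.086 -0.137]
0.4 [ 0.105 -0.188]
0.5 [ 0.119 -0.24 ]
0.6 [ 0.128 -0.294]
0.7 [ 0.131 -0.348]
0.8 [ 0.129 -0.402]
0.9 [ 0.122 -0.455]
1.0 [ 0.109 -0.508]
1.1 [ 0.091 -0.559]
1.2 [ 0.068 -0.608]
1.3 [ 0.04  -0.654]
```

apply_moves --pt "0.033 -0.043 0 0 0 0 0" --pt "0.062 -0.089 0 0 0 0 0" --pt "0.086 -0.137 0 0 0 0 0" --pt "0.105 -0.188 0 0 0 0 0" --pt "0.119 -0.24 0 0 0 0 0" --pt "0.128 -0.294 0 0 0 0 0" --pt "0.131 -0.348 0 0 0 0 0" --pt "0.129 -0.402 0 0 0 0 0" --pt "0.122 -0.455 0 0 0 0 0" --pt "0.109 -0.508 0 0 0 0 0" --pt "0.091 -0.559 0 0 0 0 0" --pt "0.068 -0.608 0 0 0 0 0" --pt "0.04 -0.654 0 0 0 0 0" --pt "0.04 -0.654 0 0 0 0 0" --pt "0.04 -0.654 0 0 0 0 0"

```text
time_s: 19.4
tool_pos: [0.5241, -0.159, 0.214]
tool_rot: [-180.0, 0.1, 160.0]
force: [-0.5, 0.2, 5.1]
grip_width: 0.011
grasp_force: 20.0
```

apply_moves --pt "0 0 0 0 0 0 0.4" --pt "0 0 0 0 0 0 0.4" --pt "0 0 0 0 0 0 0.4" --pt "0 0 -0.2 0 0 0 0.4" --pt "0 0 -0.45 0 0 0 0.4" --pt "0 0 -0.6 0 0 0 0.4" --pt "0 0 -0.6 0 0 0 0.4" --pt "0 0 -0.6 0 0 0 0.4"

```text
time_s: 20.2
tool_pos: [0.5233, -0.1583, 0.3329]
tool_rot: [-180.0, 0.0, 160.0]
force: [0.1, 0.1, -0.7]
grip_width: 0.0345
grasp_force: 0.0
```

```bash
python3 - <<'E'
from h import *
im=viewer.read_camera("scene");cv2.imwrite('pics/s6.png',cv2.resize(im[90:290,170:430,::-1],(780,600)))
E
```

```text
(no output)
```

View pics/s6.png

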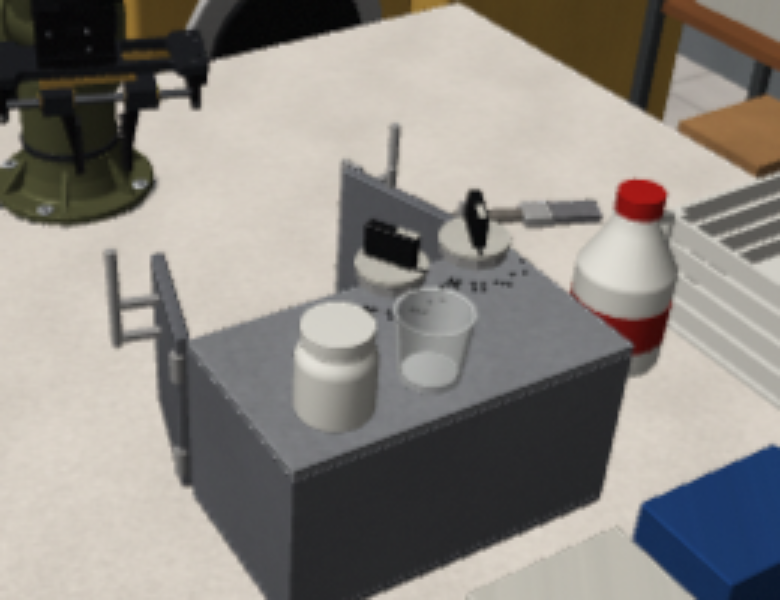

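Both leaves stand wide open (left at (370,210), right at (170,340)), the dials are on the code, and the gripper is clear.

```bash
python3 -c "
from cell import env
print(env.sign_off())"
```

```text
the job is handed in; nothing more can be done
None
```

I handed the job in at about 20 s of the 72 s: the dials were turned to 4 and 2, both doors were opened about 75 degrees (left first), no visible container was tipped, and the gripper was clear of everything; no verdict came back.

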